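Hook a blasted end cap out of the blast cabinet through its port

ROBOT

A 6-joint arm with a two-finger parallel gripper is mounted at the origin on a cart in front of the work surface, level with it; the furniture and walls round the work are solid. World frame = base frame: x ahead of the robot, y to its left, z up, the work surface at z = 0. Lengths are in mm, angles in degrees, forces in N, time in s.
With the tool pointing down it reaches from about 300 to 850 mm from the base axis. Payload 4.2 kg.
Tool frame: the origin (TCP) lies on the centre line of the jaws, within the pads' length; the fingertips stand 11 mm ahead of it and the grasp point (between the pads) lies 8 mm behind it; z points along the fingers, y is the line along which they close (so a half turn about z gives the same grasp; the last joint's range is limited). The gripper opens to 91 mm and grips with 3 to 60 N. Pads are 32 mm wide; open, the fingers measure 118 mm over their backs; the gripper's body (76 mm by 178 mm) begins 60 mm behind the grasp point.
Start: joints at [75.459, 18.312, 89.639, -0, 72.044, -1.146], TCP at [133.215, 559.371, 224.976] pointing down, gripper open.
Joint ranges: [-177.97, 177.97], [-48.28, 115.42], [12.27, 149.76], [-77.06, 257.06], [2.81, 150.46], [-146.56, 146.56]. Speed limits (degrees/s): [147.25, 147.25, 180, 180, 180, 180].

INTERFACE

Orientations are given as [roll, pitch, yaw] about the fixed x, y, z axes, in that order (R = Rz(yaw) Ry(pitch) Rx(roll)).
In Python, from workcell import env, grab_frame, camera_model, models gives the robot as it stands.
- The arm moves only by the shell command python3 -m crank 'ROWS' [FORCE]. ROWS is text: rows parted by semicolons, each of 7 numbers parted by spaces: the closure, from -1 (fully open) to 1 (shut), so that 0 is half open, then the shift along the tool's x, y, z in mm, then the turn, a rotation vector about the tool's x, y, z in degrees. A call has 1 to 10 rows; each row shifts and turns the commanded pose from where the row before left it, along the tool's axes as they then stand; what a row does not reach is not made up. A row lasts 1/8 s, in which the tool goes at most 62.5 mm and 10.7 degrees, less where a joint would pass 70% of its speed; a pose out of reach is approached as far as the arm can. A call is refused whole if a number of a shift passes 62.5 or a number of a turn 10.7, either way. A call with a gripper value outside its range is refused whole. The fingers move at their own pace and stop on an object; FORCE is the grip in N (left out, the last holds). Time passes only in rows, so rows that do not move let the fingers close. It gives the time, the measured TCP pose, the force, the opening and the grip force at its end, in the units of the state.
- env.state(): the state, without advancing time (a new reading comes with each control period).
- grab_frame(name): name is "scene" or "top" or "wrist"; returns the picture (420x560x3 uint8, blue, green, red); there is no depth.
- camera_model(name): a dict with "K" (3x3 intrinsics, pixels), "R" (3x3) and "t" (3): a world point X has camera coordinates R X + t; the wrist camera has in their place "mount" (4x4, takes a point from camera to tool coordinates, whose origin is the TCP and whose axes are the flange's). Camera axes: x right, y down, z forward; pixel columns grow to the right and rows downward; lengths in mm; the calibration is good to about 2 mm. A picture is of the moment at which its call begins: read the wrist's pose just before it. camera_model takes no time and is no camera call.
- env.job_done(): hands the job in; it is judged then, once.
Trained networks look in the newest picture that a camera, given by its name, has taken for a name from the list of things; names that differ only in an ending like _2 or _b are one class to them, and where a whole thing is asked for, a point or a joint stands for the part that bears it (a point fixed in the world has none). Each returns a list of dicts, best first, with "p" (0 to 1); they miss things now and then, are a little off and sometimes report something else, mostly with a low value. They report only what shows in the picture. A call takes as long as a camera call.
- models.search_frame(name, camera): "point" ([x, y, z] in mm, in world coordinates, good to about 4 mm: the middle of the surface that is visible of it).
The state is a dict: "time_s": time; "qpos": joint angles; "qvel": joint speeds; "effort": joint torques, N m; "ee_pos": TCP position; "ee_rot": TCP orientation; "force": force on the tool from outside, world axes, zero at the start; "torque": the same for the moment, N m; "gripper_width": finger opening in mm; "gripper_force": force on a finger pad.
Only numpy, scipy, OpenCV 4.12 (cv2) and the standard library are available. Lean on these libraries where they do the work, as an engineer would, in place of code of your own. Each camera call takes 0.05 s, during which the arm holds its last target. There are 200 camera calls.

TASK

The small pump end cap in the blast cabinet is blasted clean and must not be touched by the gripper or knocked about. Swing the port's cover fully aside and leave it open, then use the T-handled lifting hook to bring the end cap out through the port by its lifting eye and stand it gently upright inside the steel tray. Finally hang the hook back on its fork stand, leaving everything else where it is.

Things in the scene. Friction and masses are not known exactly. Their poses are not given: they have to be found in the camera images.
- cabinet: Bench-top blast cabinet, fixed: closed blue sheet-steel box with clear front window (-x) and flat clear top panel, 250 (x) x 280 (y) x 130 mm high. Origin: middle of its underside, z up. The round port, 96 mm diameter, goes through the 6 mm top panel (z 124 to 130) at x = -20, y = +50; nothing but screw heads, the port's rim and its cover stands above the panel.
- port (a point): Centre of the port's opening (96 mm diameter) at the height of the top of its steel rim (112 mm outer diameter), 134 mm above the bench.
- port_cover (a joint): Angle of the see-through amber round swing cover (112 mm diameter, 5 thick, top 140.5 mm above the bench) about its upright pivot 78 mm behind (cabinet +x) the port's centre. 0: port covered; grows anticlockwise seen from above, the cover swinging to the cabinet's -y side; stop at 1.7 rad; port wholly clear from 1.45. Starts at 0 to 0.35; light friction (0.04 Nm) holds it where it is left.
- cover_knob (a point): Top centre of the black upright knob on the cover, 20 mm diameter and 20 mm high (147.5 to 167.5 mm above the bench) on a 12 mm stem, 113 mm from the pivot.
- cover_pivot (a point): Point on the upright pivot axis of the swing cover, 140.5 mm above the bench.
- pedestal: Round steel turntable in the cabinet, 72 mm diameter, fixed, its axis up to 9 mm from the port's. Origin: middle of its foot on the cabinet's floor, 14 mm above the bench; its top face is 21 mm higher, with a locating stub 20 mm in diameter and 7 mm high in the middle.
- end_cap: Aluminium pump end cap, 0.17 to 0.35 kg, loose on the pedestal. Origin: centre of its underside, z up. Flange 60 mm diameter, 11 thick, with a 28 mm bore 10 mm deep below that sits loosely over the pedestal's stub; hub 44 mm diameter up to z = 28; the lifting eye stands on the hub.
- eye (a point): Centre of the steel lifting eye, 53 mm above the cap's underside. The eye is an upright ring of 8 mm round bar, clear opening 30 mm, outer diameter 46 mm (its top 76 mm above the cap's underside); its hole runs along the end cap's x axis, the ring lies in the cap's y-z plane.
- hook: Lifting hook, 0.16 kg, hanging upright in its fork. Origin: on the rod's axis, underside of its round collar (26 mm diameter, 5 thick), z up. Wooden T-handle bar along x, 76 x 20 (y) x 26 mm, z = 20 to 46. Below the collar a 6 mm rod ends in a J open upward on the +y side: lowest z = -89 at y = +9; upturned tip at y = +18, top z = -70; 12 mm free between rod and tip.
- hook_grip (a point): Point to grip the handle, on its axis, 36 mm above the hook's origin (10 mm below the bar's top); the fingers close along the hook's y, 20 mm apart.
- hook_valley (a point): Upper side of the wire at the bottom of the J, where a hooked bar comes to rest: y = +9, z = -83 in the hook's frame.
- stand: Dark steel fork stand, fixed: base plate 110 x 100 x 8 mm, a post 119 mm high at its +x edge (x = 38 to 50 mm), two flat prongs from the post towards -x, top at 115 mm. Origin: middle of its underside.
- fork (a point): Point on the prongs' top, midway between them, 115 mm above the bench, where the hook's origin rests. The 14 mm slot between the prongs runs along the stand's x, open at its -x end, 27 mm from this point; lips 4 mm high stand on the prongs' ends, 22 to 27 mm from this point, so the collar must come in above them and be lowered behind.
- tray: Shallow steel tray, fixed, 170 (x) x 150 (y) mm, walls 4 mm thick and 18 mm high, floor 4 mm thick (things rest at this height), lined with thin white paper. Origin at the middle of its underside.
- insulating_tape: Bystander: roll of black tape, 57 mm across, 19 high, loose; origin under its centre.
- masking_tape: Bystander: roll of cream tape, 98 mm across, 25 high, loose; origin under its centre.
- screwdriver_red: Bystander: screwdriver with a red handle, 230 mm long, lying along y turned by its yaw, loose; origin under its centre.

How it is judged:
By the outcome, as a careful person would: the job done as asked, in the order asked, and still so for the second after the job is handed in, with the robot touching nothing.
It also fails if it takes over 72 s, if anything falls off the work surface, if the arm or the gripper's body presses on something with over 40 N, if the wrist force passes 120 N, or if a joint passes its speed limit or range.

## Working session

There is one attempt and no reset: what is moved stays moved. The work goes in short steps, Python scripts to look and compute and a shell command to move; the robot and the scene stay as the last step left them, time stands still between calls to the robot, and variables do not carry over. Pictures are saved under pics/ and viewed, at most 10 in all, crops included, and the job is handed in when it is done.

```bash
mkdir -p pics; ls; cat > h.py <<'E'
import numpy as np, cv2
from workcell import env, grab_frame, camera_model, models
def save(cam,name):
    f=grab_frame(cam); cv2.imwrite('pics/'+name,f); return f
def ray(cam,u,v,z):
    c=camera_model(cam);R=np.array(c['R']);t=np.array(c['t'])
    d=R.T@np.linalg.solve(np.array(c['K']),[u,v,1.]);o=-R.T@t
    return o+d*(z-o[2])/d[2]
def proj(cam,X):
    c=camera_model(cam);p=np.array(c['K'])@(np.array(c['R'])@np.array(X,float)+np.array(c['t']));return p[:2]/p[2]
E
python3 - <<'E'
from h import *
a=save('scene','s0.png');b=save('top','t0.png')
for n in ['cover_knob','port_cover','end_cap','eye','hook','hook_grip','stand','tray','cabinet','pedestal','masking_tape','insulating_tape','screwdriver_red']:
  for cam in ['top','scene']:
    r=models.search_frame(n,cam)
    for q in r[:2]: print(n,cam,np.round(q['point']),round(q['p'],2), np.round(proj(cam,q['point'])))
s=env.state();print({k:np.round(s[k],2) for k in s})
E
```

```text
pics
cover_knob top [576.  71. 140.] 0.67 [255. 194.]
cover_knob top [568. 361.   4.] 0.4 [167. 200.]
cover_knob scene [568.  72. 141.] 0.58 [265. 216.]
port_cover top [571.  70. 138.] 0.81 [255. 196.]
port_cover scene [568.  72. 140.] 0.88 [266. 216.]
end_cap top [ 569. -311.    6.] 0.53 [375. 201.]
eye scene [559.  95. 128.] 0.34 [264. 226.]
hook top [583. 376. 158.] 0.81 [151. 191.]
hook scene [575. 379. 153.] 0.88 [190. 298.]
hook_grip top [581. 373. 161.] 0.6 [151. 191.]
hook_grip scene [580. 378. 155.] 0.68 [188. 296.]
stand top [568. 361.   5.] 0.88 [167. 200.]
stand scene [577. 387.   9.] 0.91 [196. 337.]
tray top [ 571. -312.    8.] 0.71 [376. 200.]
tray scene [ 564. -326.    4.] 0.79 [322. 179.]
cabinet top [585.  30. 133.] 0.86 [269. 192.]
cabinet top [712. 357.  16.] 0.22 [168. 155.]
cabinet scene [553.  93. 125.] 0.93 [266. 227.]
pedestal top [571.  72. 140.] 0.23 [255. 196.]
pedestal scene [569.  72. 138.] 0.63 [265. 217.]
masking_tape top [382. 326.  21.] 0.86 [175. 258.]
masking_tape scene [376. 327.  26.] 0.62 [285. 350.]
masking_tape scene [556.  92. 129.] 0.4 [266. 225.]
insulating_tape top [709. 355.  18.] 0.59 [169. 156.]
insulating_tape scene [710. 368.  24.] 0.83 [156. 304.]
screwdriver_red top [378.  43.  16.] 0.64 [265. 260.]
screwdriver_red scene [376.  56.  22.] 0.75 [331. 268.]
screwdriver_red scene [570.  73. 139.] 0.48 [264. 217.]
{'time_s': np.float64(1.4), 'qpos': array([75.46, 18.31, 89.64, -0.  , 72.04, -1.15]), 'qvel': array([-0.02,  0.06, -0.01, -0.01,  0.07, -0.05]), 'effort': array([ 0.000e+00, -4.124e+01, -2.322e+01,  7.000e-02,  4.000e-02,
       -0.000e+00]), 'ee_pos': array([133.21, 559.38, 224.96]), 'ee_rot': array([180. ,   0. , 166.6]), 'force': array([ 0.11, -0.04,  0.28]), 'torque': array([ 0.02, -0.03,  0.  ]), 'gripper_force': np.float64(0.0), 'gripper_width': np.float64(91.22)}
```

View pics/t0.png

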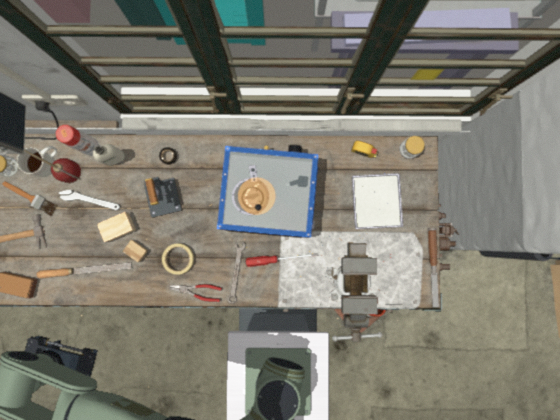

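View pics/s0.png

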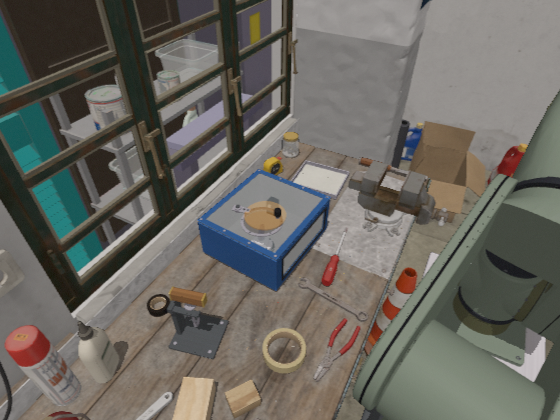

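Top view: cabinet around (268,192) with the cover at (255,196), black knob near (258,207), hook handle at (151,191), stand at (165,198), tray at (377,200). I'll enlarge the details.

```bash
python3 - <<'E'
from h import *
b=cv2.imread('pics/t0.png');a=cv2.imread('pics/s0.png')
def crop(im,x,y,w,h,s): return cv2.resize(im[y:y+h,x:x+w],None,fx=s,fy=s,interpolation=cv2.INTER_CUBIC)
c=np.zeros((600,800,3),np.uint8)
k=crop(b,210,138,112,104,4); c[:416,:448]=k
k=crop(b,138,168,50,52,7); c[:364,450:800]=k
k=crop(a,192,165,142,45*2,2.5)[:230,:350]; c[370:370+k.shape[0],450:450+k.shape[1]]=k
k=crop(b,345,165,65,70,2.6); c[418:600,:169]=k
cv2.imwrite('pics/c0.png',c)
E
```

```text
(no output)
```

View pics/c0.png

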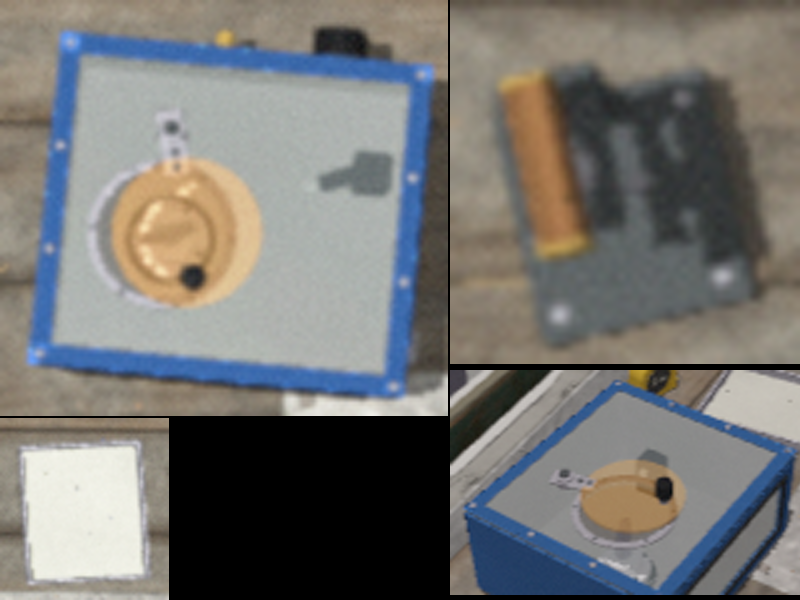

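Composite: cabinet corner screws at (68,40), (424,74), (38,355), (393,386), pivot (172,130), knob (193,276), and handle from (525,78) to (563,250). The stand bolts show a yaw of about 13°. Next I turn these into world positions.

```bash
python3 - <<'E'
from h import *
f=lambda x,y:(x/4+210,y/4+138)
C=[ray('top',*f(*p),130)[:2] for p in [(68,40),(424,74),(38,355),(393,386)]]
print('corners',np.round(C,1)); cen=np.mean(C,0)
ux=(C[0]+C[1]-C[2]-C[3]);yaw=np.arctan2(ux[1],ux[0]);ux/=np.linalg.norm(ux)
uy=(C[0]+C[2]-C[1]-C[3]);print('yaws',np.degrees(yaw),np.degrees(np.arctan2(-uy[0],uy[1])))
yaw=(yaw+np.arctan2(-uy[0],uy[1]))/2
R=np.array([[np.cos(yaw),-np.sin(yaw)],[np.sin(yaw),np.cos(yaw)]])
print('cab',cen,'port',cen+R@[-20,50],'pivot',cen+R@[58,50])
pv=ray('top',*f(172,130),142)[:2];kn=ray('top',*f(193,276),165)[:2]
print('pivot meas',pv,'knob',kn,np.linalg.norm(kn-pv), 'angle',np.degrees(np.arctan2(*(kn-pv)[::-1])-np.arctan2(*(-R[:,0])[::-1]))%360)
print('eye px', [np.round(ray('top',*f(*p),111)) for p in [(135,245),(195,220)]])
g=lambda x,y:((x-450)/7+138,y/7+168)
e=[ray('top',*g(*p),161)[:2] for p in [(525,78),(563,250)]];print('handle',e,np.mean(e,0))
t=lambda x,y:(x/2.6+345,(y-418)/2.6+165)
T=[ray('top',*t(*p),18)[:2] for p in [(22,447),(138,443),(30,580),(146,576)]];print('tray',np.round(T),np.mean(T,0))
b=[ray('top',*g(*p),8)[:2] for p in [(560,315),(722,275),(682,98)]];print('bolts',np.round(b))
print(camera_model('wrist')['mount'])
E
```

```text
corners [[ 716.1  156.5]
 [ 692.3 -110.6]
 [ 479.8  175.5]
 [ 458.7  -88. ]]
yaws -5.044862542381122 -4.841170782263185
cab [586.74139256  33.35829971] port [571.12402172  84.89564276] pivot [648.83393081  78.17477763]
pivot meas [647.08385714  77.22331639] knob [537.12493084  59.70105472] 111.34628474206497 angle 13.997133136588616
eye px [array([564., 106., 111.]), array([583.,  61., 111.])]
handle [array([616.87530445, 381.5359624 ]), array([544.83495226, 363.90637531])] [580.85512836 372.72116886]
tray [[ 648. -239.]
 [ 654. -382.]
 [ 484. -248.]
 [ 490. -390.]] [ 568.93317288 -314.49186085]
bolts [[526. 401.]
 [545. 327.]
 [626. 347.]]
[[-3.24843706e-04 -9.71778025e-01 -2.35896936e-01  6.59198978e+01]
 [ 9.99999947e-01 -3.09117521e-04 -1.03647274e-04  7.24804217e-01]
 [ 2.78022677e-05 -2.35896957e-01  9.71778074e-01 -1.60699588e+02]
 [ 0.00000000e+00  0.00000000e+00  0.00000000e+00  1.00000000e+00]]
```

```bash
cat >> h.py <<'E'
def wcam():
    from scipy.spatial.transform import Rotation as Ro
    s=env.state();T=np.eye(4);T[:3,:3]=Ro.from_euler('xyz',s['ee_rot'],degrees=True).as_matrix();T[:3,3]=s['ee_pos']
    M=T@np.array(camera_model('wrist')['mount']);return M
def wray(M,u,v,z):
    d=M[:3,:3]@np.linalg.solve(np.array(camera_model('wrist')['K']),[u,v,1.]);o=M[:3,3];return o+d*(z-o[2])/d[2]
def to(x,y,z,yaw=None):
    "tool-axis shift for a world target, tool down; dz of tool positive down"
    s=env.state();p=np.array(s['ee_pos']);ps=np.radians(s['ee_rot'][2]);d=np.array([x,y,z])-p
    print('shift',np.round([np.cos(ps)*d[0]+np.sin(ps)*d[1],np.sin(ps)*d[0]-np.cos(ps)*d[1],-d[2]],1),'turn z',None if yaw is None else round(-((yaw-s['ee_rot'][2]+180)%360-180),1),'at',np.round(p,1),np.round(s['ee_rot'],1),'t',s['time_s'])
E
python3 -m crank '-1 -51 -39 0 0 0 0;-1 -51 -39 0 0 0 0;-1 -51 -39 0 0 0 0;-1 -51 -39 0 0 0 0;-1 -51 -39 0 0 0 0;-1 -51 -39 0 0 0 0;-1 -51 -39 0 0 0 0;-1 -51 -39 0 0 0 0;-1 -51 -39 0 0 0 0;-1 -51 -39 0 0 0 0'
python3 -m crank '-0.3 0 0 0 0 0 10.5;-0.3 0 0 0 0 0 10.5;-0.3 0 0 0 0 0 10.5;-0.3 0 0 0 0 0 10.5;-0.3 0 0 0 0 0 10.5;-0.3 0 0 0 0 0 10.5;-0.3 0 0 0 0 0 10.5;-0.3 0 0 0 0 0 10.5;-0.3 0 0 0 0 0 10.5;-0.3 0 0 0 0 0 10.5'
python3 -m crank '0 0 0 0 0 0 10.5;0 0 0 0 0 0 10.5;0 0 0 0 0 0 10.5;0 0 0 0 0 0 10.5;0 0 0 0 0 0 10.5'
python3 - <<'E'
from h import *
M=wcam();save('wrist','w1.png')
for n in ['cover_knob','eye','end_cap']:
  for q in models.search_frame(n,'wrist')[:2]: print(n,np.round(q['point']),q['p'])
to(537,60,170,9.2);K=np.array(camera_model('wrist')['K'])
def P(X):
  c=np.linalg.inv(M)@[*X,1];p=K@c[:3];return np.round(p[:2]/p[2])
print(P([537,60,167.5]),P([648,78,142]),P([571,85,134]))
E
```

```text
time_s: 2.65
ee_pos: [529.4, 73.2, 225.2]
ee_rot: [180.0, 0.0, 166.6]
force: [1.1, 1.2, 0.8]
gripper_width: 91.2
gripper_force: 0.0
time_s: 3.9
ee_pos: [528.2, 75.0, 225.0]
ee_rot: [180.0, -0.0, 61.3]
force: [-0.1, 0.3, 0.5]
gripper_width: 59.3
gripper_force: 0.0
time_s: 4.53
ee_pos: [528.2, 75.0, 225.0]
ee_rot: [-180.0, -0.0, 8.8]
force: [1.0, 0.5, 0.2]
gripper_width: 45.6
gripper_force: 0.0
cover_knob [580.  69. 140.] 0.55
shift [ 6.2 16.2 55. ] turn z 0.1 at [528.2  75.  225. ] [-180.    -0.     9.3] t 4.725
[305. 225.] [304.  46.] [275. 162.]
```

View pics/w1.png

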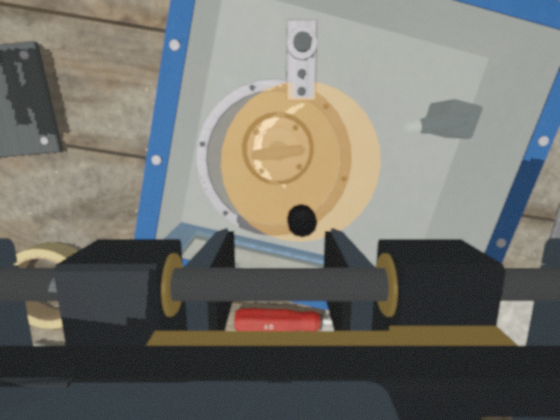

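Wrist view: knob top at (303,216), pivot screw at (302,41), and the eye through the cover as a bar from (250,156) to (304,148).

```bash
python3 - <<'E'
from h import *
M=wcam()
k=wray(M,303,216,167.5);p=wray(M,302,41,143);print('knob',k,'pivot',p,np.linalg.norm((k-p)[:2]),np.degrees(np.arctan2(*(k-p)[1::-1])))
print('eye',wray(M,250,156,111),wray(M,304,148,111))
to(k[0],k[1],166,9.2)
# rigid arc: tool shift per 10 deg turn, radius 113: chord
print('chord',2*113*np.sin(np.radians(5)))
E
```

```text
knob [542.72149482  62.34402786 167.5       ] pivot [650.35531239  80.67442137 143.        ] 109.18352445067076 -170.33506625471372
eye [570.3152263  105.41415569 111.        ] [583.12088207  64.9752158  111.        ]
shift [12.3 14.8 59. ] turn z 0.1 at [528.2  75.  225. ] [-180.    -0.     9.3] t 4.725
chord 19.697197860970746
```

```bash
python3 -m crank '0 10 16 0 0 0 0;0 0 0 31 0 0 0;0 0 0 31 0 0 0;0.3 0 0 0 0 0 0;0.3 0 0 0 0 0 0;0.3 0 0 0 0 0 0'
python3 -m crank '0.3 1.7 19.6 0 0 0 -10;0.3 1.7 19.6 0 0 0 -10;0.3 1.7 19.6 0 0 0 -10;0.3 1.7 19.6 0 0 0 -10;0.3 1.7 19.6 0 0 0 -10;0.3 1.7 19.6 0 0 0 -10;0.3 1.7 19.6 0 0 0 -10;0.3 1.7 19.6 0 0 0 -10;0.3 0 0 0 0 0 0;0.3 0 0 0 0 0 0'
python3 -c "
from h import *
save('top','t2.png');to(580,372,250);print(env.state()['qpos'])
for n in ['cover_knob','eye','port_cover','end_cap']:
  for c in ['top','scene']:
    if c=='scene' : grab_frame(c)
    for q in models.search_frame(n,c)[:1]: print(n,c,np.round(q['point']),q['p'])
"
```

```text
time_s: 5.48
ee_pos: [541.8, 60.7, 164.4]
ee_rot: [180.0, -0.2, 9.1]
force: [-1.1, 0.3, -0.7]
gripper_width: 31.9
gripper_force: 0.0
time_s: 6.72
ee_pos: [649.7, -34.2, 163.4]
ee_rot: [180.0, -0.0, 89.0]
force: [-0.4, -0.4, -0.5]
gripper_width: 32.3
gripper_force: 0.0
shift [404.9 -76.6 -86.6] turn z None at [649.6 -34.1 163.4] [-180.   -0.   89.] t 6.775
[-4.02151556e+00  2.73964938e+01  8.43184596e+01  2.16625381e-03
  6.82889215e+01 -3.02996996e+00]
cover_knob top [645.  47. 140.] 0.52
cover_knob scene [643.   7. 141.] 0.76
eye top [570.  83.  60.] 0.73
eye scene [576.  80. 105.] 0.61
port_cover top [644.  43. 139.] 0.87
port_cover scene [643.   8. 138.] 0.79
```

```bash
python3 -m crank '0 0 0 -40 0 0 0;0 0 0 -40 0 0 0;-1 28 -26 0 0 0 0;-1 28 -26 0 0 0 0;-1 28 -26 0 0 0 0;-1 0 0 0 0 0 0;-1 0 0 0 0 0 0'
python3 - <<'E'
from h import *
M=wcam();f=save('wrist','w2.png')
for n in ['eye','end_cap','cover_knob']:
  for q in models.search_frame(n,'wrist')[:1]: print(n,np.round(q['point'],1),q['p'])
np.save('M2.npy',M)
E
```

```text
time_s: 8.25
ee_pos: [574.1, 50.7, 243.2]
ee_rot: [179.9, 0.0, 89.1]
force: [0.2, 0.6, -0.3]
gripper_width: 90.5
gripper_force: 0.0
eye [572.6  85.4  58.2] 0.64
end_cap [638.4  28.4 138.4] 0.3
```

View pics/w2.png

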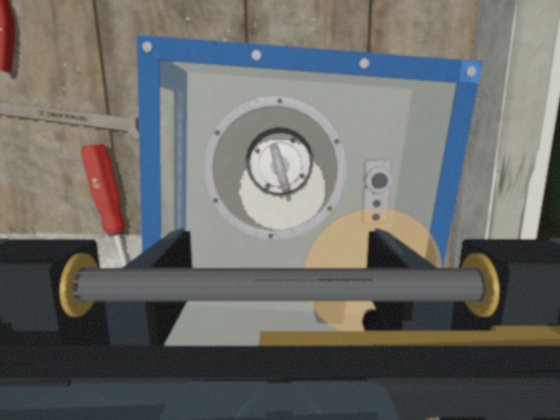

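The port is fully clear, the cover sits at about (375,270), and the eye is a bar from (273,147) to (289,196). I'll zoom in on it.

```bash
python3 -c "
import cv2;a=cv2.imread('pics/w2.png')[110:230,210:350];cv2.imwrite('pics/c2.png',cv2.resize(a,None,fx=5,fy=5,interpolation=cv2.INTER_CUBIC))"
```

```text
(no output)
```

View pics/c2.png

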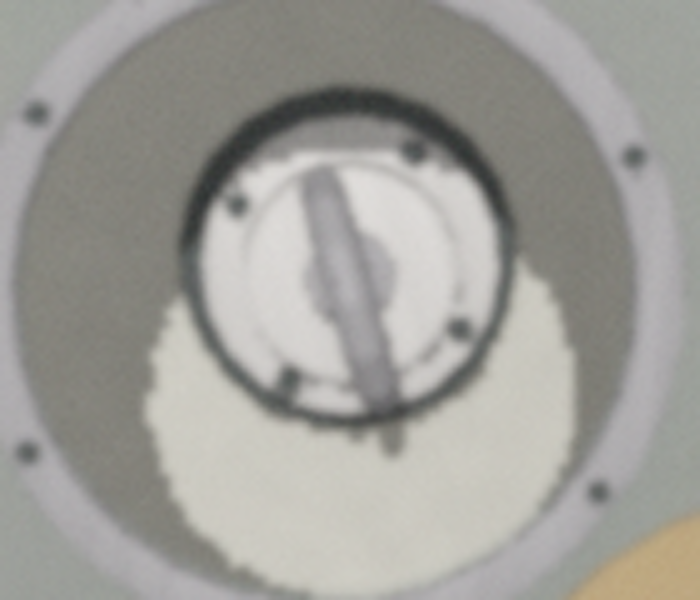

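Crop: the eye silhouette runs from (322,168) to (387,410), the pedestal disc centre is at (348,257), and the port rim runs from x≈−5 to 680.

```bash
python3 - <<'E'
from h import *
M=np.load('M2.npy');f=lambda x,y,z:wray(M,x/5+210,y/5+110,z)
a=f(322,168,92);b=f(387,408,92);print('ends',a,b,np.linalg.norm(a-b),(a+b)/2,'dir',np.degrees(np.arctan2(*(a-b)[1::-1])))
print('mid line z111',f(352,275,111))
print('pedestal',f(348,257,35),np.linalg.norm(f(180,257,35)-f(515,257,35)))
print('flange',f(350,265,46))
print('port',f(325,285,130),np.linalg.norm(f(12,285,130)-f(638,285,130)))
print('pivot',wray(M,376,180,143))
E
```

```text
ends [571.30907609 105.48352134  92.        ] [582.28546919  62.63313066  92.        ] 44.23389183114261 [576.79727264  84.058326    92.        ] dir 104.3677352007136
mid line z111 [576.22720279  88.58921299 111.        ]
pedestal [575.72024922  84.88513172  35.        ] 70.36850101592061
flange [576.08659211  84.22885351  46.        ]
port [571.90867444  88.96872654 130.        ] 97.99357761815371
pivot [647.86516478  79.36831905 143.        ]
```

Port, pivot and eye agree: eye ≈ (576.5, 85), ring direction 104°. Next is the hook.

```bash
python3 -m crank '-1 55.5 8.3 -4.5 0 0 0;-1 55.5 8.3 -4.5 0 0 0;-1 55.5 8.3 -4.5 0 0 0;-1 55.5 8.3 -4.5 0 0 0;-1 55.5 8.3 -4.5 0 0 0;-1 55.5 8.3 -4.5 0 0 0'
python3 -m crank '-1 0 0 0 0 0 -10.5;-1 0 0 0 0 0 -10.5;-1 0 0 0 0 0 -10.5;-1 0 0 0 0 0 -10.5;-1 0 0 0 0 0 -10.5;-1 0 0 0 0 0 -10.5;-1 0 0 0 0 0 -10.5;-1 0 0 0 0 0 -10.5;-1 0 0 0 0 0 -10.5;-1 0 0 0 0 0 -10.5'
python3 - <<'E'
from h import *
M=wcam();f=save('wrist','w3.png');np.save('M3.npy',M);print(np.round(M,2))
for n in ['hook_grip','hook','stand']:
  for q in models.search_frame(n,'wrist')[:1]: print(n,np.round(q['point'],1),q['p'])
a=f[40:260,130:420];cv2.imwrite('pics/c3.png',cv2.resize(a,(790,600),interpolation=cv2.INTER_CUBIC))
E
```

```text
time_s: 9.2
ee_pos: [629.4, 384.4, 269.7]
ee_rot: [180.0, 0.0, 89.1]
force: [1.2, -0.3, 0.8]
gripper_width: 91.1
gripper_force: 0.0
time_s: 10.45
ee_pos: [629.3, 382.6, 269.3]
ee_rot: [-180.0, -0.0, -165.6]
force: [-0.1, -0.1, 0.4]
gripper_width: 91.2
gripper_force: 0.0
[[-2.5000e-01  9.4000e-01  2.3000e-01  5.6566e+02]
 [ 9.7000e-01  2.4000e-01  6.0000e-02  3.6697e+02]
 [-0.0000e+00  2.4000e-01 -9.7000e-01  4.3008e+02]
 [ 0.0000e+00  0.0000e+00  0.0000e+00  1.0000e+00]]
hook_grip [577.5 373.8 158.9] 0.65
hook [580.6 372.9 155.9] 0.89
stand [575.3 365.1   5.6] 0.78
```

View pics/w3.png

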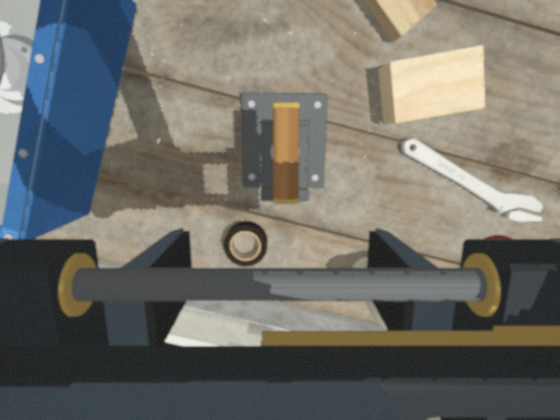

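```bash
python3 -c "
import cv2;a=cv2.imread('pics/w3.png')[85:210,225:345];a=cv2.resize(a,None,fx=4.8,fy=4.8,interpolation=cv2.INTER_CUBIC);cv2.imwrite('pics/c3.png',cv2.convertScaleAbs(a,alpha=1.5,beta=10))"
```

```text
(no output)
```

View pics/c3.png

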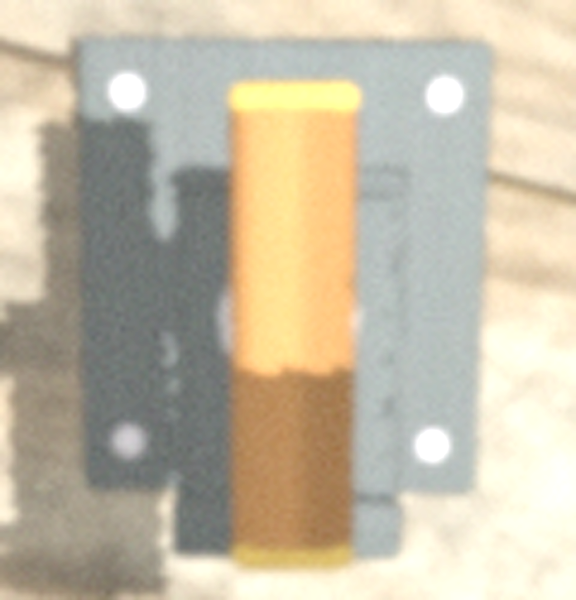

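Handle seen from above, cols 231–358 in the crop. The prongs hide the J, so I check its side in the scene picture.

```bash
python3 - <<'E'
from h import *
M=np.load('M3.npy');f=lambda x,y,z:wray(M,x/4.8+225,y/4.8+85,z)
a=f(295,82,161);b=f(291,548,161);g=(a+b)/2
print('handle',a,b,np.linalg.norm(a-b),g,np.degrees(np.arctan2(*(a-b)[1::-1])))
bo=[f(*p,8) for p in [(127,92),(445,95),(127,441),(432,445)]];print('bolts',np.round(bo,1),np.mean(bo,0))
th=np.arctan2((a-b)[1],(a-b)[0])+np.pi;R=np.array([np.cos(th),np.sin(th)]);N=np.array([-R[1],R[0]])
img=grab_frame('scene');s=8;u0,v0,w,h=155,280,90,70
print('scene cam at',-np.array(camera_model('scene')['R']).T@np.array(camera_model('scene')['t']))
im=cv2.resize(img[v0:v0+h,u0:u0+w],None,fx=s,fy=s,interpolation=cv2.INTER_CUBIC);im=cv2.convertScaleAbs(im,alpha=1.5,beta=10)
for y,z,c in [(0,161,(0,255,0)),(0,40,(0,255,0)),(18,50,(0,0,255)),(-18,50,(255,0,0))]:
  p=proj('scene',[*(g[:2]+N*y),z]);cv2.circle(im,tuple(int(v) for v in ((p-[u0,v0]+.5)*s)),9,c,1)
cv2.imwrite('pics/c4.png',im)
E
```

```text
handle [545.05393995 367.30655093 161.        ] [615.68055802 385.11893516 161.        ] 72.83817826054076 [580.36724898 376.21274305 161.        ] -165.84491428044336
bolts [[545.6 328.8   8. ]
 [527.2 403.3   8. ]
 [627.8 348.3   8. ]
 [609.6 423.3   8. ]] [577.55196987 375.93072546   8.        ]
scene cam at [190.06662899 715.16360485 820.23585862]
```

View pics/c4.png

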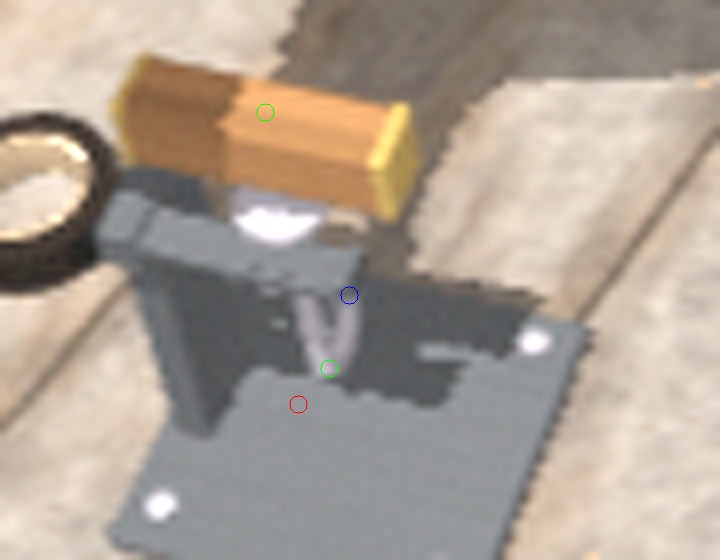

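The J tip shows on the −y side, matching the blue mark at (349,296). So the hook yaw is about 194°, and I grasp with the tool at yaw 14°.

```bash
python3 -m crank '-1 0 0 0 0 0 10.6;-1 0 0 0 0 0 10.6;-1 0 0 0 0 0 10.6;-1 0 0 0 0 0 10.6;-1 0 0 0 0 0 10.6;-1 0 0 0 0 0 10.6;-1 0 0 0 0 0 10.6;-1 0 0 0 0 0 10.6;-1 0 0 0 0 0 10.6;-1 0 0 0 0 0 10.6'
python3 -m crank '-0.4 0 0 0 0 0 10.6;-0.4 0 0 0 0 0 10.6;-0.4 0 0 0 0 0 10.6;-0.4 0 0 0 0 0 10.6;-0.4 0 0 0 0 0 10.6;-0.4 0 0 0 0 0 10.6;-0.4 0 0 0 0 0 10;-0.4 0 0 0 0 0 0'
python3 -c "
from h import *
to(580.4,376.2,143,14)"
```

```text
time_s: 11.95
ee_pos: [628.7, 383.0, 269.8]
ee_rot: [-180.0, -0.0, 87.6]
force: [0.8, -0.4, -0.3]
gripper_width: 91.6
gripper_force: 0.0
time_s: 12.95
ee_pos: [628.7, 383.0, 269.9]
ee_rot: [-180.0, 0.0, 14.5]
force: [-0.3, 0.5, 0.1]
gripper_width: 63.9
gripper_force: 0.0
shift [-48.4  -5.5 126.9] turn z 0.5 at [628.7 383.  269.9] [-180.     0.    14.5] t 12.95
```

```bash
python3 -m crank '-0.4 -48.4 -5.5 0 0 0 0.5;-0.4 0 0 0 0 0 0;-0.4 0 0 42 0 0 0;-0.4 0 0 42 0 0 0;-0.4 0 0 28 0 0 0;-0.4 0 0 15 0 0 0;0.2 0 0 0 0 0 0;0.45 0 0 0 0 0 0;0.7 0 0 0 0 0 0;0.7 0 0 0 0 0 0' 15
python3 -m crank '1 0 0 0 0 0 0;1 0 0 0 0 0 0;1 0 0 0 0 0 0;1 0 0 0 0 0 0' 40
```

```text
time_s: 14.2
ee_pos: [580.7, 376.5, 143.9]
ee_rot: [-180.0, -0.1, 14.0]
force: [0.1, -0.3, 0.1]
gripper_width: 27.1
gripper_force: 0.0
time_s: 14.7
ee_pos: [580.5, 376.2, 143.5]
ee_rot: [180.0, -0.0, 14.0]
force: [-0.2, -2.0, 3.5]
gripper_width: 20.1
gripper_force: 40.0
```

```bash
python3 -m crank '1 0 0 -6 0 0 0;1 0 0 -4 0 0 0;1 -15 0 0 0 0 0;1 -20 0 0 0 0 0;1 -25 0 0 0 0 0;1 -10 0 0 0 0 0;1 0 0 -50 0 0 0;1 0 0 -60 0 0 0;1 0 0 -60 0 0 0;1 0 0 0 0 0 0'
python3 -c "
from h import *
to(547.5,77.5,310,104.3)"
```

```text
time_s: 15.95
ee_pos: [514.7, 360.8, 329.3]
ee_rot: [-179.7, -0.7, 14.0]
force: [0.9, -0.0, -2.0]
gripper_width: 20.1
gripper_force: 40.0
shift [-36.7 282.9  19.3] turn z -90.3 at [514.7 360.8 329.3] [-179.7   -0.7   14. ] t 15.95
```

```bash
python3 -m crank '1 -6 47 0 0 0 0;1 -6 47 0 0 0 0;1 -6 47 0 0 0 0;1 -6 47 0 0 0 0;1 -6 47 0 0 0 0;1 -6 47 0 0 0 0;1 0 0 0 0 0 -10;1 0 0 0 0 0 -10;1 0 0 0 0 0 -10;1 0 0 0 0 0 -10'
python3 -m crank '1 0 0 0 0 0 -10;1 0 0 0 0 0 -10;1 0 0 0 0 0 -10;1 0 0 0 0 0 -10;1 0 0 0 0 0 -10.3;1 0 0 0 0 0 0;1 0 0 0 0 0 0'
python3 -c "
from h import *
to(547.5,77.5,196,104.4);M=wcam();save('wrist','w5.png');
p=np.linalg.inv(M)@[576.5,85,111,1];K=np.array(camera_model('wrist')['K']);q=K@p[:3];print(q[:2]/q[2])
for X in ([547.5,77.5,329-28.5-89],):
  p=np.linalg.inv(M)@[*X,1];q=K@p[:3];print(q[:2]/q[2])
for n in ['eye','hook','hook_valley']: 
  for q in models.search_frame(n,'wrist')[:1]:print(n,q)
"
```

```text
time_s: 17.2
ee_pos: [545.6, 76.9, 321.4]
ee_rot: [-179.9, 0.1, 54.3]
force: [-0.3, 0.8, -1.5]
gripper_width: 19.5
gripper_force: 40.0
time_s: 18.08
ee_pos: [545.7, 77.0, 322.2]
ee_rot: [-179.9, -0.0, 104.2]
force: [1.1, 0.2, -2.6]
gripper_width: 19.8
gripper_force: 40.0
shift [  0.    1.9 126.2] turn z -0.2 at [545.7  77.  322.2] [-179.9   -0.   104.2] t 18.075
[308.27180591 192.85897367]
[281.01606434 215.14273353]
eye {'point': [572.2, 92.7, 61.9], 'p': 0.77}
hook {'point': [539.9, 96.6, 337.5], 'p': 0.65}
hook_valley {'point': [540.6, 90.8, 338.6], 'p': 0.79}
```

```bash
python3 -m crank '1 0 1 0 0 0 0;1 0 0 35 0 0 0;1 0 0 35 0 0 0;1 0 0 20 0 0 0;1 0 0 12 0 0 0;1 0 0 8 0 0 0;1 0 0 8 0 0 0;1 0 0 8 0 0 0;1 0 0 0 0 0 0;1 0 0 0 0 0 0'
python3 -c "
from h import *
to(576.5-9*.969,85-9*.249,196,104.4);im=grab_frame('scene');s=env.state();p=np.array(s['ee_pos']);
v=p+[0,0,-28.5];d=np.array([.969,.249,0]);print(proj('scene',v+18*d-[0,0,75]),proj('scene',[576.5,85,107]))
c=im[185:265,215:315];cv2.imwrite('pics/c5.png',cv2.convertScaleAbs(cv2.resize(c,None,fx=7.5,fy=7.5,interpolation=cv2.INTER_CUBIC),alpha=1.3))"
```

```text
time_s: 19.52
ee_pos: [546.9, 77.4, 197.3]
ee_rot: [180.0, 0.0, 104.3]
force: [-0.3, -0.3, -1.4]
gripper_width: 19.8
gripper_force: 40.0
shift [ 0.1 21.5  1.3] turn z -0.1 at [546.9  77.4 197.3] [180.    0.  104.3] t 19.525
[265.08838533 231.4742014 ] [260.4814339  227.18898503]
```

View pics/c5.png

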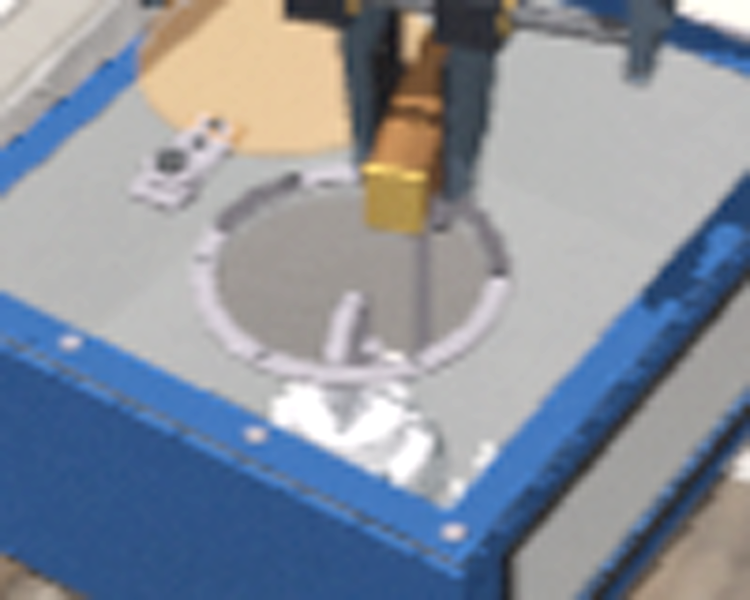

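The crop shows the ring top at (350,300) and the J tip at (372,345), beside and below it, as computed. I advance and lift gently.

```bash
python3 -m crank '1 0 5 1 0 0 0;1 0 5 0 0 0 0;1 0 5 0 0 0 0;1 0 4 0 0 0 0;1 0 2.5 0 0 0 0;1 0 0 0 0 0 0;1 0 0 0 0 0 0'
python3 -m crank '1 0 0 -4 0 0 0;1 0 0 -4 0 0 0;1 0 0 -3 0 0 0;1 0 0 -2 0 0 0;1 0 0 0 0 0 0;1 0 0 0 0 0 0'
python3 -m crank '1 0 0 -2 0 0 0;1 0 0 -2 0 0 0;1 0 0 -2 0 0 0;1 0 0 -1 0 0 0;1 0 0 0 0 0 0;1 0 0 0 0 0 0'
```

```text
time_s: 20.45
ee_pos: [567.4, 82.6, 195.9]
ee_rot: [-180.0, -0.0, 104.3]
force: [0.1, 0.2, -1.5]
gripper_width: 19.5
gripper_force: 40.0
time_s: 21.2
ee_pos: [567.4, 82.6, 208.8]
ee_rot: [-180.0, -0.0, 104.3]
force: [-0.6, -0.1, -1.3]
gripper_width: 19.6
gripper_force: 40.0
time_s: 21.95
ee_pos: [567.5, 82.6, 215.8]
ee_rot: [-180.0, -0.0, 104.3]
force: [0.7, 0.6, -4.2]
gripper_width: 19.8
gripper_force: 40.0
```

```bash
python3 -m crank '1 0 0 -3 0 0 0;1 0 0 -4 0 0 0;1 0 0 -5 0 0 0;1 0 -1 -6 0 0 0;1 0 -1 -6 0 0 0;1 0 -1 -6 0 0 0;1 0 -1 -6 0 0 0;1 0 0 -6 0 0 0;1 0 0 -6 0 0 0;1 0 0 -6 0 0 0'
python3 -m crank '1 0 0 -8 0 0 0;1 0 0 -8 0 0 0;1 0 0 -8 0 0 0;1 0 0 -8 0 0 0;1 0 0 -8 0 0 0;1 0 0 -8 0 0 0;1 0 0 -8 0 0 0;1 0 0 -8 0 0 0;1 0 0 -8 0 0 0;1 0 0 -6 0 0 0'
python3 -c "
from h import *
to(567-10,-314.5,345);im=save('scene','s6.png')
for n in ['eye','end_cap']:
  for q in models.search_frame(n,'scene')[:1]:print(n,q)
to(560,-314,345,104)"
```

```text
time_s: 23.2
ee_pos: [563.7, 81.6, 270.3]
ee_rot: [180.0, -0.0, 104.3]
force: [-0.3, -0.6, -4.9]
gripper_width: 19.8
gripper_force: 40.0
time_s: 24.45
ee_pos: [563.7, 81.6, 348.5]
ee_rot: [180.0, -0.0, 104.3]
force: [-0.1, -0.5, -3.9]
gripper_width: 20.0
gripper_force: 40.0
shift [-382.2 -104.4    3.5] turn z None at [563.7  81.6 348.5] [180.   -0.  104.3] t 24.45
eye {'point': [562.1, 99.2, 195.1], 'p': 0.86}
end_cap {'point': [561.9, 95.2, 189.4], 'p': 0.68}
shift [-382.4 -101.4    3.3] turn z 0.3 at [563.7  81.6 348.3] [180.   -0.  104.3] t 24.6
```

```bash
python3 -m crank '1 -4 -1 0 0 0 0;1 -8 -2.1 0 0 0 0;1 -12 -3.2 0 0 0 0;1 -16 -4.2 0 0 0 0;1 -20 -5.3 0 0 0 0;1 -24 -6.3 0 0 0 0;1 -26 -6.8 0 0 0 0;1 -26 -6.8 0 0 0 0;1 -26 -6.8 0 0 0 0;1 -26 -6.8 0 0 0 0'
python3 -m crank '1 -26 -6.8 0 0 0 0;1 -26 -6.8 0 0 0 0;1 -26 -6.8 0 0 0 0;1 -26 -6.8 0 0 0 0;1 -24 -6.3 0 0 0 0;1 -20 -5.3 0 0 0 0;1 -16 -4.2 0 0 0 0;1 -12 -3.2 0 0 0 0;1 -8 -2.1 0 0 0 0;1 -4 -1 0 0 0 0'
python3 -m crank '1 -3 -0.8 6 0 0 0;1 -3 -0.8 8 0 0 0;1 -2 -0.5 10 0 0 0;1 0 0 14 0 0 0;1 0 0 14 0 0 0;1 0 0 14 0 0 0;1 0 0 14 0 0 0;1 0 0 12 0 0 0;1 0 0 8 0 0 0;1 0 0 6 0 0 0'
python3 -c "
from h import *
to(560.3,-316.7,183.5)"
```

```text
time_s: 25.85
ee_pos: [561.9, -114.9, 348.0]
ee_rot: [180.0, 0.0, 104.3]
force: [1.0, -0.2, -4.1]
gripper_width: 20.0
gripper_force: 40.0
time_s: 27.1
ee_pos: [561.1, -307.3, 347.9]
ee_rot: [180.0, -0.0, 104.3]
force: [0.5, -0.5, -3.5]
gripper_width: 20.0
gripper_force: 40.0
time_s: 28.35
ee_pos: [561.0, -315.4, 241.5]
ee_rot: [180.0, -0.0, 104.3]
force: [0.3, -0.5, -3.9]
gripper_width: 19.6
gripper_force: 40.0
shift [-1.1 -1.  58. ] turn z None at [ 561.  -315.4  241.5] [180.   -0.  104.3] t 28.35
```

```bash
python3 -m crank '1 0 0 10 0 0 0;1 0 0 10 0 0 0;1 0 0 8 0 0 0;1 0 0 8 0 0 0;1 0 0 6 0 0 0;1 0 0 4 0 0 0;1 0 0 0 0 0 0;1 0 0 0 0 0 0;1 0 0 0 0 0 0;1 0 0 0 0 0 0'
python3 -m crank '1 0 0 1.5 0 0 0;1 0 0 1.5 0 0 0;1 0 0 1.5 0 0 0;1 0 0 1.5 0 0 0;1 0 0 1 0 0 0;1 0 0 1 0 0 0;1 0 0 1 0 0 0;1 0 0 1 0 0 0;1 0 0 1 0 0 0;1 0 0 1 0 0 0'
python3 -c "
from h import *
to(560.3,-316.7,165)"
```

```text
time_s: 29.6
ee_pos: [561.0, -315.4, 196.1]
ee_rot: [180.0, 0.0, 104.3]
force: [-0.7, -0.4, -3.7]
gripper_width: 19.7
gripper_force: 40.0
time_s: 30.85
ee_pos: [560.9, -315.3, 183.8]
ee_rot: [180.0, -0.0, 104.3]
force: [0.6, -0.3, -3.2]
gripper_width: 19.5
gripper_force: 40.0
shift [-1.2 -1.  18.8] turn z None at [ 560.9 -315.3  183.8] [180.   -0.  104.3] t 30.85
```

```bash
python3 -m crank '1 0 0 1 0 0 0;1 0 0 1 0 0 0;1 0 0 1 0 0 0;1 0 0 2 0 0 0;1 0 0 0 0 0 0;1 0 0 0 0 0 0'
python3 -m crank '1 0 0 3 0 0 0;1 0 0 3 0 0 0;1 0 0 3 0 0 0;1 0 0 3 0 0 0;1 0 0 1.5 0 0 0;1 0 0 0 0 0 0;1 0 0 0 0 0 0'
python3 -c "
from h import *
to(560.3,-316.7,165);im=grab_frame('scene');
for c in ['scene','top']:
  grab_frame(c)
  for n in ['eye','end_cap']:
    for q in models.search_frame(n,c)[:1]:print(n,c,q)"
```

```text
time_s: 31.6
ee_pos: [561.0, -315.5, 178.9]
ee_rot: [180.0, 0.0, 104.3]
force: [-1.1, 0.3, -1.5]
gripper_width: 19.6
gripper_force: 40.0
time_s: 32.48
ee_pos: [561.0, -315.2, 165.2]
ee_rot: [180.0, -0.0, 104.3]
force: [-0.0, -0.2, -1.7]
gripper_width: 19.7
gripper_force: 40.0
shift [-1.2 -1.1  0.2] turn z None at [ 561.  -315.2  165.2] [180.   -0.  104.3] t 32.475
eye scene {'point': [560.9, -297.8, 27.0], 'p': 0.75}
end_cap scene {'point': [560.5, -298.6, 22.3], 'p': 0.73}
eye top {'point': [710.7, 357.4, 18.3], 'p': 0.7}
end_cap top {'point': [567.6, -297.8, 16.2], 'p': 0.52}
```

```bash
python3 -m crank '1 0 -3 0 0 0 0;1 0 -4 0 0 0 0;1 0 -4 0 0 0 0;1 0 -4 0 0 0 0;1 0 0 0 0 0 0'
python3 -m crank '1 0 -5 0 0 0 0;1 0 -5 0 0 0 0;1 0 -5 0 0 0 0;1 0 -5 0 0 0 0;1 0 0 0 0 0 0'
python3 -m crank '1 0 0 -10 0 0 0;1 0 0 -20 0 0 0;1 0 0 -40 0 0 0;1 0 0 -50 0 0 0;1 0 0 -50 0 0 0'
python3 -c "
from h import *
im=grab_frame('scene');
for c in ['scene','top']:
  save(c,c+'7.png')
  for n in ['eye','end_cap']:
    for q in models.search_frame(n,c)[:1]:print(n,c,q)
to(514.7,360.8,340,14)"
```

```text
time_s: 33.45
ee_pos: [546.1, -319.2, 165.5]
ee_rot: [180.0, -0.0, 104.3]
force: [-0.1, -0.2, -1.5]
gripper_width: 19.9
gripper_force: 40.0
time_s: 34.08
ee_pos: [526.6, -324.1, 165.5]
ee_rot: [-180.0, -0.0, 104.3]
force: [0.3, 0.4, -1.4]
gripper_width: 19.7
gripper_force: 40.0
time_s: 34.7
ee_pos: [527.1, -323.8, 337.7]
ee_rot: [180.0, 0.0, 104.3]
force: [-0.1, 0.2, -2.1]
gripper_width: 19.7
gripper_force: 40.0
eye scene {'point': [564.5, -295.1, 25.4], 'p': 0.76}
end_cap scene {'point': [560.1, -299.1, 24.4], 'p': 0.57}
eye top {'point': [559.4, -307.2, 32.2], 'p': 0.73}
end_cap top {'point': [562.8, -309.6, 30.6], 'p': 0.83}
shift [666.  157.8  -6.5] turn z 90.3 at [ 526.4 -323.6  333.5] [-179.9   -0.2  104.3] t 35.05
```

```bash
python3 -m crank '1 26 6 -2 0 0 0;1 55 13 -2 0 0 0;1 60 14.2 0 0 0 0;1 60 14.2 0 0 0 0;1 60 14.2 0 0 0 0;1 60 14.2 0 0 0 0;1 60 14.2 0 0 0 0;1 60 14.2 0 0 0 0;1 60 14.2 0 0 0 0;1 60 14.2 0 0 0 0'
python3 -m crank '1 60 14.2 0 0 0 0;1 30 7 0 0 0 5;1 15 4 0 0 0 10;1 0 0 0 0 0 10;1 0 0 0 0 0 10;1 0 0 0 0 0 10;1 0 0 0 0 0 10;1 0 0 0 0 0 10;1 0 0 0 0 0 10;1 0 0 0 0 0 10'
python3 -m crank '1 0 0 0 0 0 5.3;1 0 0 0 0 0 0;1 0 0 0 0 0 0'
python3 -c "
from h import *
to(580.5-70*.970,376.2-70*.242,152.5,14.0)"
```

```text
time_s: 36.3
ee_pos: [515.1, 255.0, 338.9]
ee_rot: [-179.9, -0.0, 104.4]
force: [0.6, -0.0, -1.5]
gripper_width: 19.8
gripper_force: 40.0
time_s: 37.55
ee_pos: [515.1, 360.8, 338.6]
ee_rot: [-180.0, 0.1, 19.0]
force: [0.7, -0.4, -1.2]
gripper_width: 19.9
gripper_force: 40.0
time_s: 37.92
ee_pos: [516.0, 360.6, 339.1]
ee_rot: [180.0, 0.1, 14.1]
force: [0.1, 0.3, -1.6]
gripper_width: 19.9
gripper_force: 40.0
shift [ -3.6   0.4 186.6] turn z 0.1 at [516.  360.6 339.1] [1.80e+02 1.00e-01 1.41e+01] t 37.925
```

```bash
python3 -m crank '1 -3.6 0.4 30 0 0 0;1 0 0 50 0 0 0;1 0 0 50 0 0 0;1 0 0 36 0 0 0;1 0 0 14 0 0 0;1 0 0 5.5 0 0 0;1 0 0 0 0 0 0;1 0 0 0 0 0 0'
python3 -c "
from h import *
to(580.5,376.2,153.5,14.0)"
```

```text
time_s: 38.92
ee_pos: [514.1, 359.5, 155.5]
ee_rot: [-179.9, -0.2, 14.0]
force: [-0.2, 0.1, -2.4]
gripper_width: 19.8
gripper_force: 40.0
shift [68.4 -0.1  2. ] turn z 0.0 at [514.1 359.5 155.5] [-179.9   -0.2   14. ] t 38.925
```

```bash
python3 -m crank '1 10 0 1.5 0 0 0;1 15 0 0 0 0 0;1 15 0 0 0 0 0;1 12 0 0 0 0 0;1 10 0 0 0 0 0;1 6.4 0 0 0 0 0;1 0 0 0 0 0 0;1 0 0 0 0 0 0'
python3 -c "
from h import *
to(580.5,376.2,143.5,14.0)"
```

```text
time_s: 39.92
ee_pos: [579.3, 375.5, 152.5]
ee_rot: [-180.0, 0.0, 14.0]
force: [0.6, 0.1, -1.2]
gripper_width: 19.6
gripper_force: 40.0
shift [ 1.3 -0.4  9. ] turn z 0.0 at [579.3 375.5 152.5] [-180.    0.   14.] t 39.925
```

```bash
python3 -m crank '1 1.3 -0.4 3 0 0 0;1 0 0 3 0 0 0;1 0 0 1.5 0 0 0;1 0 0 1 0 0 0;1 0 0 0.5 0 0 0;1 0 0 0 0 0 0;1 0 0 0 0 0 0'

```

```text
time_s: 40.8
ee_pos: [580.9, 376.3, 143.6]
ee_rot: [-180.0, -0.0, 14.0]
force: [-0.0, 1.0, -0.5]
gripper_width: 19.9
gripper_force: 40.0
```

```bash
python3 -m crank '0.5 0 0 0 0 0 0;0.4 0 0 0 0 0 0;0.3 0 0 0 0 0 0;0.1 0 0 0 0 0 0;-0.2 0 0 0 0 0 0;-0.3 0 0 0 0 0 0;-0.3 0 0 0 0 0 0' 10
python3 -m crank '-0.3 0 0 -8 0 0 0;-0.3 0 0 -20 0 0 0;-0.3 0 0 -40 0 0 0;-0.3 0 0 -50 0 0 0;-0.3 -45 0 0 0 0 0;-0.3 -50 0 0 0 0 0;-0.3 0 0 0 0 0 0;-0.3 0 0 0 0 0 0'
python3 -c "
from h import *
for c in ['scene','top']:
  save(c,c+'9.png')
  for n in ['hook','hook_grip','end_cap','eye','port_cover','masking_tape','insulating_tape','screwdriver_red']:
    for q in models.search_frame(n,c)[:1]:print(n,c,np.round(q['point']),q['p'])
a=cv2.imread('pics/scene9.png').astype(int);b=cv2.imread('pics/s0.png').astype(int)
print('stand diff',np.abs(a-b)[282:345,160:240].mean())"
```

```text
time_s: 41.68
ee_pos: [580.8, 376.3, 143.4]
ee_rot: [-180.0, 0.0, 14.0]
force: [-0.4, 0.5, 0.0]
gripper_width: 59.1
gripper_force: 0.0
time_s: 42.68
ee_pos: [489.3, 353.6, 262.5]
ee_rot: [-180.0, -0.1, 14.0]
force: [0.6, -0.1, -0.1]
gripper_width: 59.5
gripper_force: 0.0
hook scene [576. 381. 156.] 0.95
hook_grip scene [576. 379. 159.] 0.7
end_cap scene [ 556. -298.   23.] 0.71
eye scene [ 560. -296.   29.] 0.71
port_cover scene [640. -10. 138.] 0.82
masking_tape scene [377. 330.  23.] 0.65
insulating_tape scene [709. 366.  22.] 0.87
screwdriver_red scene [376.  55.  21.] 0.83
hook top [583. 374. 159.] 0.48
hook_grip top [582. 379. 161.] 0.67
end_cap top [ 564. -310.   30.] 0.69
eye top [ 563. -309.   34.] 0.54
port_cover top [651.   5. 140.] 0.66
masking_tape top [398. 296.  25.] 0.46
insulating_tape top [710. 356.  21.] 0.63
screwdriver_red top [380.  41.  14.] 0.72
stand diff 11.638095238095238
```

```bash
python3 -c "
from h import *
print(env.job_done())"
```

```text
the job is handed in; nothing more can be done
None
```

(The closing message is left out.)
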